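# Sort tube adapters into a swing-out rotor so that it runs balanced

### The arm

A 6-joint arm with a two-finger parallel gripper is mounted at the origin on a cart in front of the work surface, level with it; the furniture and walls round the work are solid. World frame = base frame: x ahead of the robot, y to its left, z up, the work surface at z = 0. Lengths are in m, angles in rad, forces in N, time in s.
With the tool pointing down it reaches from about 0.225 to 0.875 m from the base axis. Payload 3.4 kg.
Tool frame: the origin (TCP) lies on the centre line of the jaws, within the pads' length; the fingertips stand 14 mm ahead of it and the grasp point (between the pads) lies 5 mm behind it; z points along the fingers, y is the line along which they close (so a half turn about z gives the same grasp; the last joint's range is limited). The gripper opens to 85 mm and grips with 20 to 120 N. Pads are 22 mm wide; open, the fingers measure 114 mm over their backs; the gripper's body (76 mm by 85 mm) begins 54 mm behind the grasp point. The pads swing forward as they close: fully open they stand 13 mm farther back than shut.
Start: joints at [1.105, 0.276, 1.505, -0, 1.361, -0.121], TCP at [0.194, 0.541, 0.245] pointing down, gripper open.
Joint ranges: [-2.89, 2.89], [-0.75, 2.08], [0.22, 2.7], [-1.18, 4.32], [0.11, 2.71], [-2.7, 2.7]. Speed limits (rad/s): [2.57, 2.57, 3.14, 3.14, 3.14, 3.14].

### API

Orientations are given as a unit quaternion [w, x, y, z].
In Python, from rig import manip, eyes gives the robot as it stands.
- The arm moves only by the shell command python3 -m creep 'ROWS' [FORCE]. ROWS is JSON, a list of rows, each a list of 5 numbers: the opening, from 0 (shut) to 1 (fully open), then the shift along the tool's x, y, z normalised to -1 to 1, where 1 is 0.5 m, then the turn about the tool's z normalised to -1 to 1, where 1 is 360 degrees. In form: [[fingers, dx, dy, dz, spin], ...]. A call has 1 to 10 rows; each row is the pose to reach, as a shift and turn from the pose commanded when the call began, along the tool's axes at that moment, turning the shorter way round; what a row does not reach only later rows make up. A row lasts 1/10 s, in which the tool goes at most 50 mm and 8.59 degrees, less where a joint would pass 70% of its speed; a pose out of reach is approached as far as the arm can. A call with a number of a shift or a turn outside -1 to 1 is refused whole. A call with a gripper value outside its range is refused whole. The fingers move at their own pace and stop on an object; FORCE is the grip in N (left out, the last holds). Time passes only in rows, so rows that repeat a pose let the fingers close. It gives the time, the measured TCP pose, the force, the opening and the grip force at its end, in the units of the state.
- manip.get_state(): the state, without advancing time (a new reading comes with each control period).
- eyes.get_image(name): name is "scene" or "side" or "wrist"; returns a dict with "frame" (420x560x3 uint8, red, green, blue), "fx", "fy", "cx", "cy" (pixels), "R" (3x3) and "t" (3): a world point X has camera coordinates R X + t. Camera axes: x right, y down, z forward; pixel columns grow to the right and rows downward; lengths in m; the calibration is good to about 2 mm. A picture is of the moment at which its call begins. There is no depth.
- manip.sign_off(): hands the job in; it is judged then, once.
Trained networks look in the newest picture that a camera, given by its name, has taken for a name from the list of things; names that differ only in an ending like _2 or _b are one class to them, and where a whole thing is asked for, a point or a joint stands for the part that bears it (a point fixed in the world has none). Each returns a list of dicts, best first, with "confidence" (0 to 1); they miss things now and then, are a little off and sometimes report something else, mostly with a low value. They report only what shows in the picture. A call takes as long as a camera call. They do not tell look-alikes from the thing itself.
- eyes.regions_of(camera, label): "mask" (420x560 bool, what is visible of it) and "bbox" ([left, top, right, bottom] in pixels, round what is visible of it).
- eyes.place_of(camera, label): "centre" ([column, row] in pixels: a listed point, or the origin of a listed thing).
The state is a dict: "clock": time; "qpos": joint angles; "qd": joint speeds; "effort": joint torques, N m; "position": TCP position; "ee_rot": TCP orientation; "contact_force": force on the tool from outside, world axes, zero at the start; "moment": the same for the moment, N m; "width": finger opening in m; "gripper_force": force on a finger pad.
Only numpy, scipy, OpenCV 4.12 (cv2) and the standard library are available. Lean on these libraries where they do the work, as an engineer would, in place of code of your own. Each camera call takes 0.05 s, during which the arm holds its last target. There are 200 camera calls.

### The job

Set up the centrifuge rotor on the bench for a balanced run: take the odd adapter with the stem out and stand it in the empty bay of the spares tray, then fill the rotor so that every bucket holds an adapter and like faces like across the hub, the loose single-bore adapter opposite the single-bore one that is already in the rotor, and the two three-bore adapters opposite each other. All adapters stand upright and fully down; leave the single-bore adapter that is already in the rotor in its bucket, and do not disturb the timer and the jar.

Things in the scene. Friction and masses are not known exactly. Their poses are not given: they have to be found in the camera images.
- rotor: Fixed cross with 4 open round steel buckets, any heading. Origin: hub axis at bench level. Bucket centres 85 mm out on its +x, +y, -x, -y. Bucket: rim 45 mm above bench, outside 77 mm, inside 70 mm at rim, 61 mm at floor, floor 5 mm above bench. Hub nut (30 mm wide) 60 mm high, the rest under 45. +x holds the single-bore adapter that stays, -x the stem adapter at the start, +y and -y are empty.
- tray: White plastic spares tray, fixed, any heading, 152 x 86 x 22 mm, walls 4 mm, floor 4 mm thick. One wall parts it into two bays of 70 x 78 mm, centred 37 mm to either side of the origin along its x. The -x bay is empty: the stem adapter goes there; the +x bay holds two black rubber discs. Origin: centre of the underside at bench level.
- adapter_single_in_rotor: Single-bore adapter (84 mm tall, top a ring with one 31 mm bore) already in the rotor's +x bucket; stays there. Rigid grey cylinder, 50 mm diameter, foot chamfered to 44 mm, under 0.2 kg; its turn does not matter. Origin: centre of underside, z up.
- adapter_single: Loose single-bore adapter on the bench, 84 mm tall, top a ring with one 31 mm bore. Goes into the rotor's -x bucket once that is cleared. Grip it 66 mm above its foot: fingers then stay above the bucket's rim. Rigid grey cylinder, 50 mm diameter, foot chamfered to 44 mm, under 0.2 kg; its turn does not matter. Origin: centre of underside, z up.
- adapter_triple_1: Loose three-bore adapter on the bench: cylinder to 80 mm, on it three open 22 mm sleeves to 96 mm. Goes into the rotor's +y or -y bucket. Grip it 66 mm above its foot. Rigid grey cylinder, 50 mm diameter, foot chamfered to 44 mm, under 0.2 kg; its turn does not matter. Origin: centre of underside, z up.
- adapter_triple_2: The other loose three-bore adapter, same as adapter_triple_1; goes into the bucket across the hub from it. Rigid grey cylinder, 50 mm diameter, foot chamfered to 44 mm, under 0.2 kg; its turn does not matter. Origin: centre of underside, z up.
- adapter_stem: Odd adapter in the rotor's -x bucket at the start: cylinder 60 mm tall, six small dark holes in its top, central stem of 14 mm diameter up to 96 mm. Goes into the tray's empty bay. Grip the stem 83 mm above the foot. Rigid grey cylinder, 50 mm diameter, foot chamfered to 44 mm, under 0.2 kg; its turn does not matter. Origin: centre of underside, z up.
- timer: White bench timer, 47 x 66 x 64 mm, standing on the bench; stays where it is. Origin: centre of the underside.
- jar: Small jar with black lid, 57 mm diameter, 76 mm tall, standing on the bench; stays where it is. Origin: centre of the underside.
Not all that is in view belongs to the job. What is shaped like the adapter_triple_2 but turquoise is not meant.

How it is judged:
At the end, for the whole second after the job is handed in: Single-bore adapters in the rotor's +x and -x buckets, three-bore ones in +y and -y, each within 12 mm of the bucket's axes, foot under 9 mm above the bench; stem adapter on the floor of the tray's empty bay; all upright within 0.12 rad and at rest (x of adapter_single_in_rotor in the frame of rotor between 0.073 and 0.097 m and y of adapter_single_in_rotor in the frame of rotor between -0.012 and 0.012 m and z of each of adapter_single_in_rotor, adapter_single, adapter_triple_1, adapter_triple_2 in the frame of rotor below 0.009 m and linear speed of each of adapter_single_in_rotor, adapter_single, adapter_triple_1, adapter_triple_2, adapter_stem below 0.02 m/s and angle between each of adapter_single_in_rotor, adapter_single, adapter_triple_1, adapter_triple_2, adapter_stem's own z axis and vertical below 0.12 rad and x of adapter_single in the frame of rotor between -0.097 and -0.073 m and y of adapter_single in the frame of rotor between -0.012 and 0.012 m and x of adapter_triple_1 in the frame of rotor between -0.012 and 0.012 m and (y of adapter_triple_1 in the frame of rotor between 0.073 and 0.097 m or y of adapter_triple_1 in the frame of rotor between -0.097 and -0.073 m) and x of adapter_triple_2 in the frame of rotor between -0.012 and 0.012 m and (y of adapter_triple_2 in the frame of rotor between 0.073 and 0.097 m or y of adapter_triple_2 in the frame of rotor between -0.097 and -0.073 m) and horizontal distance between adapter_triple_1 and adapter_triple_2 above 0.14 m and x of adapter_stem in the frame of tray between -0.054 and -0.022 m and y of adapter_stem in the frame of tray between -0.022 and 0.022 m and z of adapter_stem in the frame of tray below 0.008 m); the robot touches nothing.
It fails at once if the single-bore adapter that already stood in the rotor is moved from its bucket (more than 20 mm) (distance of adapter_single_in_rotor from where it was at the start of the episode above 0.02 m).
It fails at once if the timer is moved more than 30 mm or knocked over (distance of timer from where it was at the start of the episode above 0.03 m or angle between timer's own z axis and vertical above 0.5 rad).
It fails at once if the jar is moved more than 30 mm or knocked over (distance of jar from where it was at the start of the episode above 0.03 m or angle between jar's own z axis and vertical above 0.5 rad).
It also fails if it takes over 99 s, if anything falls off the work surface, if the arm or the gripper's body presses on something with over 40 N, if the wrist force passes 120 N, or if a joint passes its speed limit or range.

## Working session

There is one attempt and no reset: what is moved stays moved. The work goes in short steps, Python scripts to look and compute and a shell command to move; the robot and the scene stay as the last step left them, time stands still between calls to the robot, and variables do not carry over. Pictures are saved under pics/ and viewed, at most 16 in all, crops included, and the job is handed in when it is done.

```bash
ls; mkdir -p pics
python3 - <<'E'
from rig import manip, eyes
import cv2,json
for n in("scene","side","wrist"):
    im=eyes.get_image(n); cv2.imwrite(f"pics/{n}0.png",im["frame"][:,:,::-1])
    print(n,im["fx"],im["fy"],im["cx"],im["cy"],im["R"],im["t"])
    for l in("rotor","tray","adapter_single","adapter_triple_1","adapter_stem","timer","jar"):
        for d in eyes.place_of(n,l): print(l,d["centre"],round(d["confidence"],2))
s=manip.get_state();print(s)
E
```

```text
pics
scene 410.163041271137 410.163041271137 288.103831508667 206.4907228187874 [[ 0.77239857 -0.63511942  0.00487534]
 [-0.43818346 -0.53842079 -0.71979046]
 [ 0.45977789  0.55382883 -0.69417427]] [-0.41196926  0.22168006  1.0239215 ]
rotor [256.8, 166.5] 0.66
tray [343.7, 243.0] 0.59
adapter_single [280.6, 158.4] 0.71
adapter_single [181.5, 183.0] 0.7
adapter_triple_1 [319.6, 182.5] 0.96
adapter_triple_1 [346.3, 322.0] 0.95
adapter_triple_1 [294.4, 265.7] 0.92
adapter_triple_1 [309.2, 297.7] 0.61
adapter_stem [233.0, 166.8] 0.57
timer [261.3, 216.8] 0.86
jar [298.9, 197.2] 0.82
side 484.18008254098595 484.18008254098595 284.7768757381559 213.58461956768377 [[-0.98649795 -0.1632778   0.01273401]
 [-0.07944558  0.40910268 -0.90902332]
 [ 0.1432138  -0.8977613  -0.41655065]] [0.48910046 0.08996078 1.14656064]
rotor [235.3, 274.9] 0.76
tray [277.5, 198.8] 0.96
adapter_single [339.0, 309.2] 0.63
adapter_triple_1 [332.0, 202.8] 0.97
adapter_triple_1 [345.7, 192.5] 0.79
adapter_triple_1 [339.3, 181.8] 0.7
adapter_triple_1 [215.0, 231.8] 0.64
adapter_stem [270.0, 286.9] 0.6
timer [307.7, 2
[... 253 characters left out ...]
088  0.37976058]
{'clock': 1.2, 'qpos': array([ 1.10498984e+00,  2.75895658e-01,  1.50487028e+00,  8.80851863e-06,
        1.36072298e+00, -1.21030643e-01]), 'qd': array([-0.00084483, -0.00028193, -0.00046199, -0.0013943 ,  0.00108332,
       -0.00067877]), 'effort': array([-1.09301371e-03, -4.16664648e+01, -2.46099383e+01, -4.50421212e-04,
        1.20622572e-04,  5.19173696e-06]), 'position': array([0.19437782, 0.5411895 , 0.24534236]), 'ee_rot': array([1.08781249e-05, 1.71536267e-01, 9.85177804e-01, 5.08967564e-05]), 'contact_force': array([-0.3177017 , -1.17483605,  0.39278943]), 'moment': array([-0.00985192,  0.07636503, -0.05528342]), 'gripper_force': 0.0, 'width': 0.08585068292122201}
```

View pics/scene0.png

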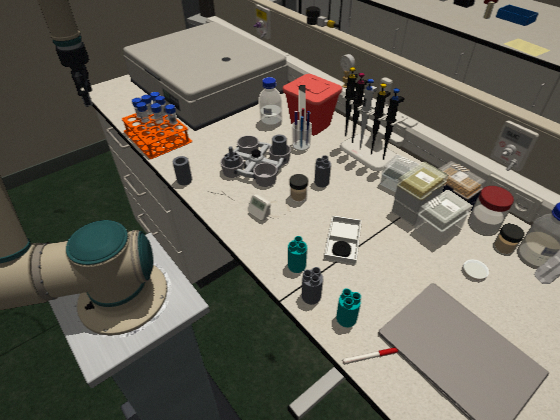

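View pics/side0.png

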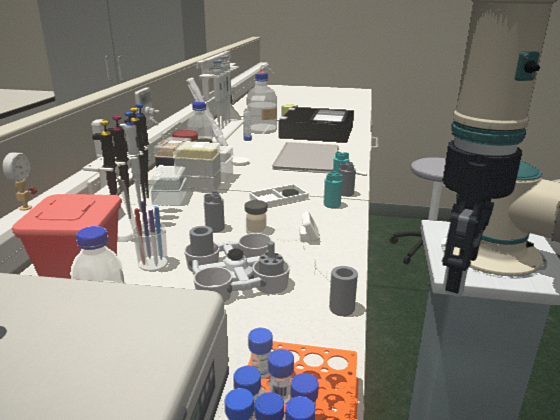

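View pics/wrist0.png

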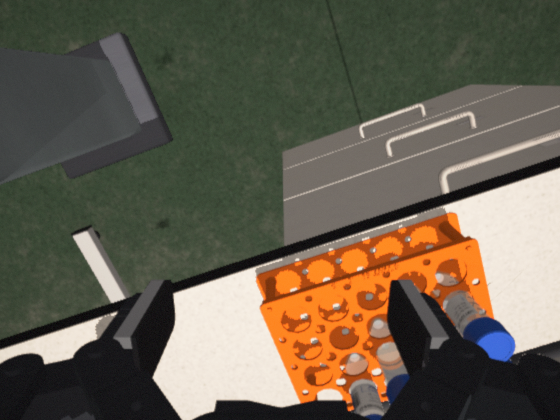

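The scene view shows the stem adapter at (231,160) and the seated single at (281,146). The loose single is at (182,170), the grey triples at (321,170) and (312,285), and turquoise look-alikes at (298,255) and (348,307). The tray at (343,240) has its empty bay at the far end. The wrist view currently sees only the orange rack.

```bash
cat > h.py <<'E'
from rig import manip, eyes
import cv2, numpy as np
from scipy.spatial.transform import Rotation as Ro
def ray(im,p):
    d=np.array([(p[0]-im["cx"])/im["fx"],(p[1]-im["cy"])/im["fy"],1.]);R=np.array(im["R"]);t=np.array(im["t"])
    return -R.T@t, R.T@d
def onz(im,p,z=0.):
    o,d=ray(im,p); return (o+d*(z-o[2])/d[2])[:2]
def proj(im,X):
    c=np.asarray(X)@np.array(im["R"]).T+np.array(im["t"]); return np.c_[im["fx"]*c[:,0]/c[:,2]+im["cx"],im["fy"]*c[:,1]/c[:,2]+im["cy"]]
def Rt(s):
    q=s["ee_rot"]; return Ro.from_quat([q[1],q[2],q[3],q[0]]).as_matrix()
E
cat > a.py <<'E'
from h import *
C={}
L={"scene":dict(rotor=(256.8,166.5),tray=(343.7,243),single_in=(280.6,158.4),single=(181.5,183),t1=(319.6,182.5),t2=(309.2,297.7),turqA=(294.4,265.7),turqB=(346.3,322),stem=(233,166.8),timer=(261.3,216.8),jar=(298.9,197.2)),
"side":dict(rotor=(235.3,274.9),tray=(277.5,198.8),single=(339,309.2),t1=(215,231.8),t2=(345.7,192.5),turqA=(332,202.8),turqB=(339.3,181.8),stem=(270,286.9),timer=(307.7,239.2),jar=(254.6,231.8))}
for n in L:
    im=eyes.get_image(n)
    for k,p in L[n].items(): print(n,k,onz(im,p,.005 if k in("single_in","stem") else 0).round(3))
s=manip.get_state();print(Rt(s).round(3))
E
python3 a.py
```

```text
scene rotor [0.564 0.205]
scene tray [ 0.55  -0.226]
scene single_in [0.651 0.185]
scene single [0.323 0.29 ]
scene t1 [0.674 0.009]
scene t2 [ 0.355 -0.299]
scene turqA [ 0.391 -0.2  ]
scene turqB [ 0.379 -0.406]
scene stem [0.497 0.25 ]
scene timer [0.432 0.003]
scene jar [ 0.575 -0.002]
side rotor [0.568 0.212]
side tray [ 0.554 -0.219]
side single [0.341 0.295]
side t1 [0.671 0.023]
side t2 [ 0.359 -0.307]
side turqA [ 0.394 -0.22 ]
side turqB [ 0.384 -0.395]
side stem [0.485 0.251]
side timer [0.435 0.019]
side jar [0.573 0.004]
[[-0.941  0.338  0.   ]
 [ 0.338  0.941  0.   ]
 [ 0.     0.    -1.   ]]
```

```bash
python3 -m creep '[[1,0,0,-0.2,0],[1,-0.83,-0.36,-0.3,0],[1,-0.83,-0.36,-0.3,0],[1,-0.83,-0.36,-0.3,0],[1,-0.83,-0.36,-0.3,0],[1,-0.83,-0.36,-0.3,0],[1,-0.83,-0.36,-0.3,0],[1,-0.83,-0.36,-0.3,0],[1,-0.83,-0.36,-0.3,0],[1,-0.83,-0.36,-0.3,0]]'
cat > b.py <<'E'
from h import *
import sys
im=eyes.get_image("wrist"); cv2.imwrite(f"pics/{sys.argv[1]}.png",im["frame"][:,:,::-1])
for l in sys.argv[2:]:
    for d in eyes.place_of("wrist",l): print(l,np.round(d["centre"],1),round(d["confidence"],2),onz(im,d["centre"],.005 if "stem" in l else 0).round(4))
s=manip.get_state();print(s["clock"],s["position"],s["ee_rot"])
np.savez("pics/"+sys.argv[1],**{k:im[k] for k in im})
E
sleep 0; python3 b.py w1 rotor tray adapter_single adapter_triple_1 adapter_stem jar timer
```

```text
clock: 2.3
position: [0.5158, 0.2387, 0.3931]
ee_rot: [0.0, 0.172, 0.985, 0.0]
contact_force: [-0.0, 0.3, 0.5]
width: 0.0854
gripper_force: 0.0
rotor [275.6 186.4] 0.68 [0.5717 0.2122]
rotor [108.2 142. ] 0.58 [0.4329 0.0153]
tray [ 11.3 264.2] 0.56 [ 0.5503 -0.2159]
adapter_triple_1 [175.7 286.8] 0.68 [0.6729 0.0068]
adapter_stem [273.3 126.1] 0.85 [0.4896 0.2388]
jar [140.2 234.1] 0.64 [ 0.5725 -0.0053]
timer [106.7 142.6] 0.98 [0.4329 0.0129]
2.7 [0.51349133 0.24136157 0.3923653 ] [-3.26005250e-04  1.70606648e-01  9.85339158e-01  9.24939268e-05]
```

View pics/w1.png

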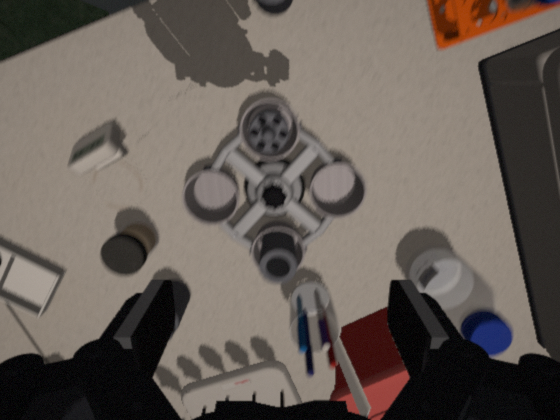

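The wrist view shows the stem adapter's bucket at (269,129) and the empty buckets at (211,195) and (336,187). The seated single is at (277,260), the jar at (125,252) and the timer at (95,150). I'll fit the rotor pose from the rims.

```bash
cat > c.py <<'E'
from h import *
from scipy.optimize import least_squares
im=np.load("pics/w1.npz")
g=cv2.medianBlur(cv2.cvtColor(im["frame"],cv2.COLOR_RGB2GRAY),3)
c=cv2.HoughCircles(g,cv2.HOUGH_GRADIENT_ALT,1.5,30,param1=150,param2=.6,minRadius=20,maxRadius=36)
print(None if c is None else c[0].round(1))
for p in((269,129),(211,195),(336,187)): print(onz(im,p,.045))
# Fit: edges of projected rims (outer and inner), maximise gradient magnitude
gx=cv2.Sobel(cv2.GaussianBlur(g,(0,0),1.5).astype(np.float32),5,1,0);gy=cv2.Sobel(cv2.GaussianBlur(g,(0,0),1.5).astype(np.float32),5,0,1)
M=np.minimum(np.hypot(gx,gy),60)
a=np.linspace(0,2*np.pi,90)
def score(v):
    x,y,h=v; s=0
    for k in range(4):
        cx,cy=x+.085*np.cos(h+k*np.pi/2),y+.085*np.sin(h+k*np.pi/2)
        for r in(.0385,.035):
            q=proj(im,np.c_[cx+r*np.cos(a),cy+r*np.sin(a),0*a+.045]).astype(np.float32)
            s+=cv2.remap(M,q[None,:,0].copy(),q[None,:,1].copy(),1).mean()
    return s
best=max((score((x,y,h)),x,y,h) for x in np.arange(.55,.59,.002) for y in np.arange(.19,.23,.002) for h in np.arange(-.6,-.05,.02))
from scipy.optimize import minimize
r=minimize(lambda v:-score(v),best[1:],method="Nelder-Mead",options=dict(initial_simplex=[best[1:]]+[np.array(best[1:])+d for d in((.003,0,0),(0,.003,0),(0,0,.03))]))
print(best,r.x,-r.fun)
x,y,h=r.x; o=im["frame"][:,:,::-1].copy()
for k in range(4):
    cx,cy=x+.085*np.cos(h+k*np.pi/2),y+.085*np.sin(h+k*np.pi/2); print("+x +y -x -y".split()[k],round(cx,4),round(cy,4))
    for rr in(.0385,.035): cv2.polylines(o,[proj(im,np.c_[cx+rr*np.cos(a),cy+rr*np.sin(a),0*a+.045]).astype(np.int32)],True,(0,255,0),1)
cv2.imwrite("pics/w1fit.png",cv2.resize(o[80:300,150:400],None,fx=2.4,fy=2.4))
E
python3 c.py
```

```text
[[268.5 129.   28.5]
 [337.5 189.   27. ]
 [277.5 250.5  26.7]
 [214.5 189.   32.1]
 [435.  268.5  24.6]
 [367.5 349.5  32.8]
 [214.5 189.   23.5]
 [123.  253.5  23.1]
 [514.5  75.   28.8]
 [481.5 333.   25.3]]
[0.48719422 0.23466917]
[0.54222252 0.13202537]
[0.58797538 0.29170316]
(np.float32(396.01865), np.float64(0.5700000000000001), np.float64(0.21200000000000002), np.float64(-0.2799999999999997)) [ 0.56989395  0.2110313  -0.28721149] 401.5055236816406
+x 0.6514 0.187
+y 0.594 0.2925
-x 0.4884 0.2351
-y 0.5458 0.1295
```

View pics/w1fit.png

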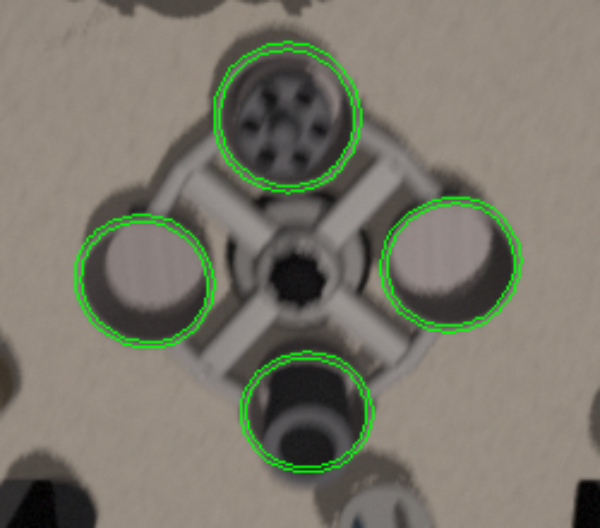

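```bash
cat > go.py <<'E'
# go.py x y z [yawdeg of tool y axis]: prints normalised shift from measured pose
from h import *
import sys
s=manip.get_state(); R=Rt(s); v=[float(a) for a in sys.argv[1:]]
for i in range(0,len(v),3): print((R.T@(np.array(v[i:i+3])-s["position"])/.5).round(4))
print("yaw of y",np.degrees(np.arctan2(R[1,1],R[0,1])).round(2),s["clock"],s["position"].round(4),s["width"],s["gripper_force"])
E
python3 - <<'E'
from h import *
im=np.load("pics/w1.npz"); print(onz(im,(268.8,133.3),.065),onz(im,(269,133),.101))
E
python3 go.py .489 .236 .16 .489 .236 .084
```

```text
[0.4898658  0.23401656] [0.48557337 0.2369368 ]
[ 0.0422 -0.0266  0.4648]
[ 0.0421 -0.0266  0.6168]
yaw of y 70.35 2.7 [0.5135 0.2414 0.3924] 0.08536506153005452 0.0
```

```bash
python3 -m creep '[[1,0.042,-0.027,0.1,0],[1,0.042,-0.027,0.2,0],[1,0.042,-0.027,0.3,0],[1,0.042,-0.027,0.4,0],[1,0.042,-0.027,0.46,0],[0.5,0.042,-0.027,0.46,0],[0.5,0.042,-0.027,0.46,0],[0.5,0.042,-0.027,0.46,0]]' 50; python3 b.py w2 adapter_stem; python3 go.py .489 .235 .084
```

```text
clock: 3.5
position: [0.4918, 0.2359, 0.165]
ee_rot: [0.002, 0.171, 0.985, 0.001]
contact_force: [0.8, 0.0, -0.4]
width: 0.0442
gripper_force: 0.0
adapter_stem [275.3 181.4] 0.61 [0.4849 0.2351]
3.6 [0.49182308 0.23556724 0.16499263] [0.00223971 0.17133152 0.98521009 0.0012543 ]
[ 0.0056 -0.0035  0.162 ]
yaw of y 70.27 3.6 [0.4918 0.2356 0.165 ] 0.042802382770567776 0.0
```

View pics/w2.png

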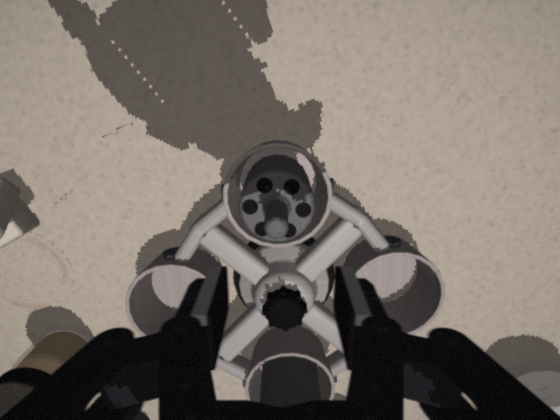

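```bash
python3 - <<'E'
from h import *
im=np.load("pics/w2.npz"); print(onz(im,(276.5,207.5),.065),onz(im,(276.5,222),.101))
E
python3 go.py .488 .235 .084
```

```text
[0.48666286 0.23591455] [0.48309726 0.23745028]
[ 0.0075 -0.0042  0.1619]
yaw of y 70.27 3.6 [0.4918 0.2356 0.165 ] 0.042802382770567776 0.0
```

```bash
python3 -m creep '[[0.5,0.011,-0.003,0.08,0],[0.5,0.011,-0.003,0.162,0],[0.5,0.011,-0.003,0.162,0],[0,0.011,-0.003,0.162,0],[0,0.011,-0.003,0.162,0],[0,0.011,-0.003,0.162,0],[0,0.011,-0.003,0.162,0],[0,0.011,-0.003,0.162,0],[0,0.011,-0.003,0.162,0]]' 50; python3 go.py .486 .236 .25
```

```text
clock: 4.5
position: [0.4863, 0.2358, 0.0837]
ee_rot: [0.002, 0.172, 0.985, 0.001]
contact_force: [-0.6, 0.2, 7.4]
width: 0.0127
gripper_force: 49.1
[-0.0005  0.0012 -0.3325]
yaw of y 70.25 4.5 [0.4863 0.2358 0.0837] 0.012708773237025158 49.132762663357425
```

```bash
python3 -m creep '[[0,0,0,-0.1,0],[0,0,0,-0.2,0],[0,0,0,-0.3,0],[0,-0.1,-0.15,-0.43,0],[0,-0.415,-0.565,-0.43,0],[0,-0.415,-0.565,-0.43,0],[0,-0.415,-0.565,-0.43,0],[0,-0.415,-0.565,-0.43,0],[0,-0.415,-0.565,-0.43,0],[0,-0.415,-0.565,-0.43,0]]'
python3 -m creep '[[0,-0.02,-0.04,0,0],[0,-0.02,-0.04,0,0],[0,-0.02,-0.04,0,0]]' ; python3 b.py w3 tray adapter_triple_1 jar; python3 go.py .58 -.1 .3
```

```text
clock: 5.5
position: [0.5809, -0.0913, 0.2961]
ee_rot: [0.0, 0.172, 0.985, 0.0]
contact_force: [2.3, 0.5, -0.6]
width: 0.0124
gripper_force: 48.8
clock: 5.8
position: [0.5832, -0.1115, 0.2951]
ee_rot: [-0.0, 0.172, 0.985, 0.001]
contact_force: [-0.7, 1.0, -1.5]
width: 0.0125
gripper_force: 48.9
tray [186.3 163.6] 0.87 [ 0.5533 -0.2149]
adapter_triple_1 [34.2 13.8] 0.69 [ 0.3595 -0.2962]
adapter_triple_1 [129.5  12.5] 0.59 [ 0.3913 -0.2045]
adapter_triple_1 [397.6 200.3] 0.56 [0.679  0.0028]
jar [371.2 116.8] 0.83 [ 0.5747 -0.0009]
6.0 [ 0.58327413 -0.11007519  0.29531522] [1.21021144e-05 1.70693172e-01 9.85324202e-01 2.39102088e-04]
[ 0.0129  0.0168 -0.0094]
yaw of y 70.34 6.0 [ 0.5833 -0.1101  0.2953] 0.012492163798487183 48.86487879033666
```

View pics/w3.png

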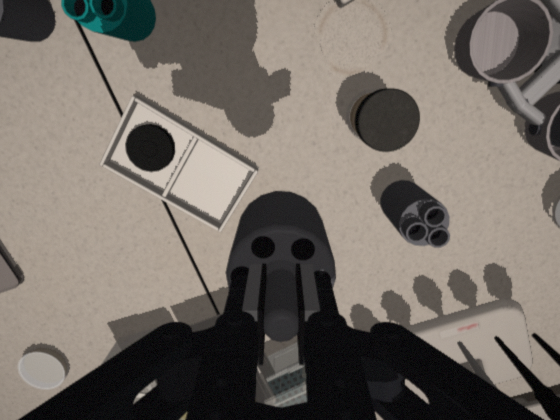

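The tray's top corners are at (135,94), (257,172), (219,229) and (103,164), with the empty bay on the right. The stem adapter is held upright, and triple_1's sleeves are centred near (429,227).

```bash
python3 - <<'E'
from h import *
im=np.load("pics/w3.npz")
P=np.array([onz(im,p,.022) for p in((135,94),(257,172),(219,229),(103,164))]);print(P.round(4))
c=P.mean(0); d=((P[1]+P[2])-(P[0]+P[3]))/2; print(c,np.linalg.norm(d)); d/=np.linalg.norm(d); print("bay",c+.037*d)
print("t1",onz(im,(429.3,227),.096))
E
python3 go.py .577 -.182 .3
```

```text
[[ 0.4666 -0.2275]
 [ 0.5857 -0.139 ]
 [ 0.6337 -0.2044]
 [ 0.5204 -0.2936]]
[ 0.55161275 -0.21612585] 0.14630785583422587
bay [ 0.58100121 -0.19364656]
t1 [0.67558571 0.0048696 ]
[-0.0366 -0.1397 -0.0094]
yaw of y 70.34 6.0 [ 0.5833 -0.1101  0.2953] 0.012492163798487183 48.86487879033666
```

```bash
python3 go.py .581 -.194 .13 .581 -.194 .083
```

```text
[-0.0522 -0.1598  0.3306]
[-0.0522 -0.1598  0.4246]
yaw of y 70.34 6.0 [ 0.5833 -0.1101  0.2953] 0.012492163798487183 48.86487879033666
```

```bash
python3 -m creep '[[0,-0.052,-0.08,0.06,0],[0,-0.052,-0.16,0.12,0],[0,-0.052,-0.16,0.22,0],[0,-0.052,-0.16,0.3,0],[0,-0.052,-0.16,0.36,0],[0,-0.052,-0.16,0.4,0],[0,-0.052,-0.16,0.4,0],[0,-0.052,-0.16,0.4,0]]';python3 go.py .581 -.194 .083
```

```text
clock: 6.8
position: [0.5815, -0.1949, 0.0956]
ee_rot: [0.0, 0.171, 0.985, 0.0]
contact_force: [1.2, -0.5, -0.7]
width: 0.0127
gripper_force: 48.9
[0.0016 0.0013 0.0251]
yaw of y 70.32 6.8 [ 0.5815 -0.1949  0.0956] 0.012652499679098867 48.87829712766688
```

```bash
python3 -m creep '[[0,0,0,0.012,0],[0,0,0,0.02,0],[0,0,0,0.024,0],[0,0,0,0.025,0],[0,0,0,0.026,0],[0,0,0,0.026,0]]';python3 go.py .581 -.194 .083
```

```text
clock: 7.4
position: [0.5811, -0.1956, 0.0828]
ee_rot: [0.0, 0.172, 0.985, 0.0]
contact_force: [-1.1, 0.5, 4.6]
width: 0.0122
gripper_force: 49.5
[ 0.0014  0.003  -0.0004]
yaw of y 70.24 7.4 [ 0.5811 -0.1956  0.0828] 0.012198410639536764 49.47234004677739
```

```bash
python3 -m creep '[[0.5,0,0,0,0],[0.5,0,0,0,0],[0.5,0,0,0,0],[0.5,0,0,-0.06,0],[1,0,0,-0.16,0],[1,0,0,-0.26,0],[1,0,0,-0.36,0],[1,0,0,-0.36,0]]';python3 b.py w4 adapter_stem
python3 - <<'E'
from h import *
im=eyes.get_image("scene"); im3=np.load("pics/w3.npz")
print([onz(im,p,.02).round(3) for p in((342,150),(345,153),(385,168))],[onz(im,p,.1).round(3) for p in ((348,132),(375,158))])
print([onz(im3,p,.01).round(3) for p in((412,332),(520,305))])
cv2.imwrite("pics/s4.png",cv2.resize(im["frame"][100:320,180:430,::-1],None,fx=2.4,fy=2.4))
E
python3 go.py .675 .005 .2 .675 .005 .075
```

```text
clock: 8.2
position: [0.5847, -0.1972, 0.2704]
ee_rot: [0.008, 0.171, 0.985, -0.002]
contact_force: [0.9, 0.2, 0.4]
width: 0.0853
gripper_force: 0.0
adapter_stem [280.5 154.3] 0.89 [ 0.5803 -0.1954]
adapter_stem [484.5 174.7] 0.71 [0.6757 0.0045]
8.3 [ 0.5816124  -0.19587402  0.26355082] [ 1.69177298e-03  1.71527289e-01  9.85177828e-01 -4.17952386e-04]
[array([0.836, 0.071]), array([0.832, 0.052]), array([ 0.876, -0.09 ])] [array([0.84 , 0.058]), array([ 0.802, -0.096])]
[array([ 0.858, -0.026]), array([0.865, 0.114])]
[-0.0421  0.441   0.1233]
[-0.0422  0.441   0.3733]
yaw of y 70.24 8.35 [ 0.5807 -0.1954  0.2616] 0.08547867212257497 0.0
```

View pics/s4.png

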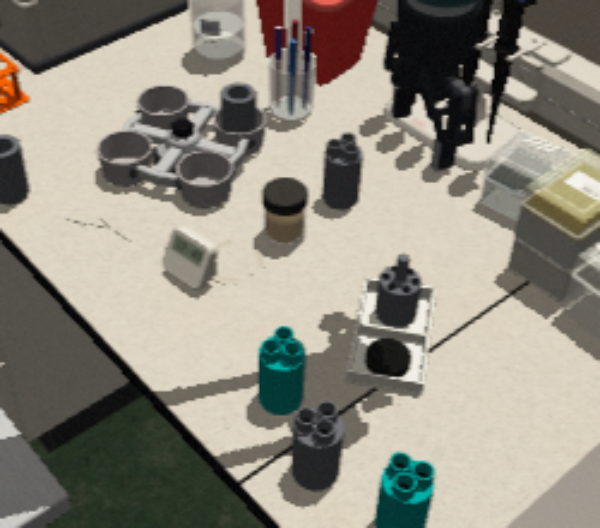

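The stem adapter stands in the tray's empty bay. Next is triple_1.

```bash
python3 -m creep '[[1,-0.01,0.1,0,0],[1,-0.02,0.2,0.05,0],[1,-0.03,0.3,0.1,0],[1,-0.042,0.4,0.12,0],[1,-0.042,0.441,0.12,0],[1,-0.042,0.441,0.16,0],[1,-0.042,0.441,0.16,0],[1,-0.042,0.441,0.16,0]]'; python3 b.py w5 adapter_triple_1; python3 go.py .6755 .0048 .061
```

```text
clock: 9.15
position: [0.674, 0.0046, 0.1799]
ee_rot: [-0.002, 0.172, 0.985, -0.0]
contact_force: [0.2, -0.2, 1.0]
width: 0.0857
gripper_force: 0.0
adapter_triple_1 [283.5 187.6] 0.68 [0.6778 0.0064]
9.25 [0.67516895 0.00394547 0.18199946] [-2.12794039e-04  1.72105531e-01  9.85078492e-01 -7.26661035e-05]
[-1.00e-04  1.90e-03  2.42e-01]
yaw of y 70.18 9.25 [0.6752 0.0039 0.182 ] 0.08532871515998085 0.0
```

View pics/w5.png

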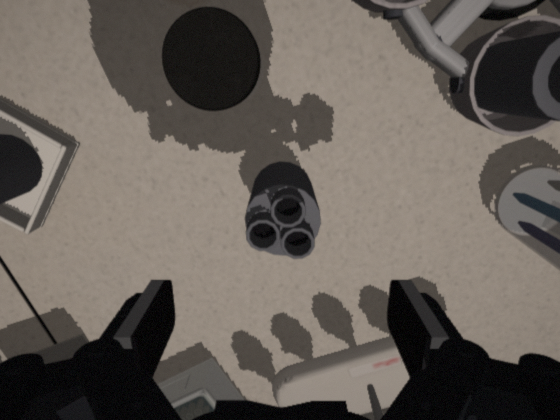

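Triple_1 is centred between the jaws, with its sleeves near (283,228).

```bash
python3 -m creep '[[1,-0.003,0.003,0.1,0],[1,-0.003,0.003,0.2,0],[1,-0.003,0.003,0.242,0],[1,-0.003,0.003,0.242,0],[0,-0.003,0.003,0.242,0],[0,-0.003,0.003,0.242,0],[0,-0.003,0.003,0.242,0],[0,-0.003,0.003,0.242,0],[0,-0.003,0.003,0.242,0]]' 60; python3 go.py .594 .2925 .23
```

```text
clock: 10.15
position: [0.6791, 0.0052, 0.0642]
ee_rot: [0.003, 0.171, 0.985, -0.0]
contact_force: [0.4, -2.0, 6.5]
width: 0.0483
gripper_force: 61.9
[ 0.3525  0.4836 -0.3331]
yaw of y 70.25 10.15 [0.6791 0.0052 0.0642] 0.04833109826467451 61.94926016003592
```

```bash
python3 -m creep '[[0,0,0,-0.1,0],[0,0,0,-0.2,0],[0,0,0,-0.3,0],[0,0.352,0.483,-0.33,0],[0,0.352,0.483,-0.33,0],[0,0.352,0.483,-0.33,0],[0,0.352,0.483,-0.33,0],[0,0.352,0.483,-0.33,0],[0,0.352,0.483,-0.33,0],[0,0.352,0.483,-0.33,0]]'; python3 go.py .594 .2925 .125 .594 .2925 .069
```

```text
clock: 11.15
position: [0.5908, 0.2992, 0.2275]
ee_rot: [-0.0, 0.168, 0.986, 0.003]
contact_force: [0.7, -1.0, -0.9]
width: 0.0484
gripper_force: 62.6
[-0.0108 -0.0116  0.2049]
[-0.0109 -0.0122  0.3169]
yaw of y 70.63 11.15 [0.5908 0.2992 0.2275] 0.048420116643293265 62.64481635123957
```

```bash
python3 -m creep '[[0,0,0,0.08,0],[0,0,0,0.15,0],[0,0,0,0.18,0],[0,0,0,0.18,0],[0,0,0,0.18,0]]'; python3 b.py w6 rotor; python3 go.py .594 .2925 .069
```

```text
clock: 11.65
position: [0.5939, 0.2923, 0.137]
ee_rot: [0.001, 0.172, 0.985, 0.0]
contact_force: [0.0, -0.0, -1.2]
width: 0.0481
gripper_force: 62.6
rotor [167.3 200.7] 0.79 [0.5675 0.213 ]
11.75 [0.59455807 0.29264042 0.13811596] [1.64678770e-03 1.71690813e-01 9.85149052e-01 9.48026939e-04]
[ 0.0014 -0.001   0.1382]
yaw of y 70.23 11.75 [0.5946 0.2926 0.1381] 0.04849443175430497 62.62506809842307
```

View pics/w6.png

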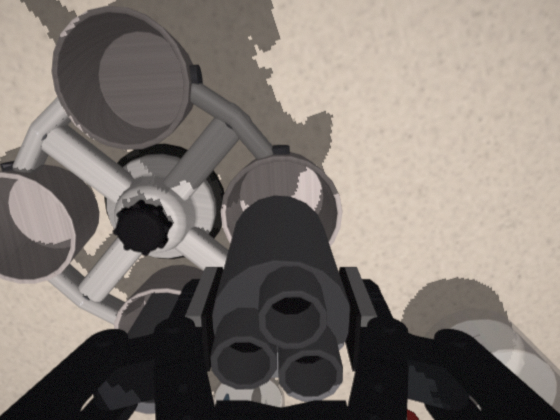

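Held triple_1 is lined up with the +y bucket: the rim spans columns 225–341 and the foot is centred near 282. I'll lower it.

```bash
python3 -m creep '[[0,0.001,-0.001,0.06,0],[0,0.001,-0.001,0.1,0],[0,0.001,-0.001,0.12,0],[0,0.001,-0.001,0.13,0],[0,0.001,-0.001,0.138,0],[0,0.001,-0.001,0.14,0],[0,0.001,-0.001,0.14,0]]'; python3 go.py .594 .2925 .069
```

```text
clock: 12.45
position: [0.5936, 0.2923, 0.0692]
ee_rot: [0.001, 0.171, 0.985, 0.001]
contact_force: [-2.5, -1.1, 5.8]
width: 0.0483
gripper_force: 63.4
[-0.0007  0.0006  0.0004]
yaw of y 70.26 12.45 [0.5936 0.2923 0.0692] 0.04830477760437045 63.37206236697966
```

```bash
python3 -m creep '[[1,0,0,0,0],[1,0,0,0,0],[1,0,0,0,0],[1,0,0,0,0],[1,0,0,-0.1,0],[1,0,0,-0.2,0],[1,0,0,-0.3,0],[1,0,0,-0.36,0]]'; python3 go.py .39 .28 .25
```

```text
clock: 13.25
position: [0.5939, 0.2927, 0.2507]
ee_rot: [0.003, 0.172, 0.985, 0.002]
contact_force: [0.4, 0.6, -0.3]
width: 0.0855
gripper_force: 0.0
[ 0.3752 -0.1617 -0.001 ]
yaw of y 70.25 13.25 [0.5939 0.2927 0.2507] 0.08553779800823309 0.0
```

```bash
python3 -m creep '[[1,0.375,-0.16,0,0],[1,0.375,-0.16,0,0],[1,0.375,-0.16,0,0],[1,0.375,-0.16,0,0],[1,0.375,-0.16,0,0],[1,0.375,-0.16,0,0],[1,0.375,-0.16,0,0]]'; python3 b.py w7 adapter_single adapter_triple_1; python3 go.py .335 .293 .25
```

```text
clock: 13.95
position: [0.3905, 0.2807, 0.2465]
ee_rot: [0.001, 0.172, 0.985, 0.001]
contact_force: [0.1, -0.1, -0.3]
width: 0.0852
gripper_force: 0.0
adapter_single [275.9 106.5] 0.67 [0.3339 0.2973]
adapter_triple_1 [347.6 324.1] 0.66 [0.5969 0.292 ]
adapter_triple_1 [276. 107.] 0.39 [0.3344 0.2972]
14.1 [0.39065404 0.28051605 0.24588067] [1.68875161e-04 1.71952862e-01 9.85105161e-01 7.92620694e-05]
[ 0.1132 -0.0142 -0.0083]
yaw of y 70.2 14.1 [0.3907 0.2805 0.2459] 0.08549280773409453 0.0
```

View pics/w7.png

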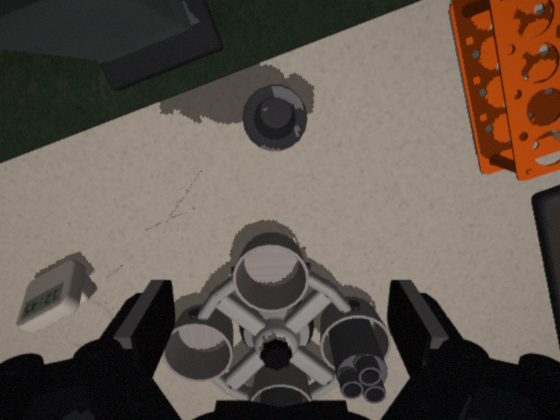

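Triple_1 stands in its bucket. The loose single's top ring is at (275,117).

```bash
python3 - <<'E'
from h import *
im=np.load("pics/w7.npz"); print(onz(im,(275,117.5),.084))
E
python3 go.py .332 .2955 .12 .332 .2955 .061
```

```text
[0.33657582 0.29648438]
[ 0.1206 -0.0116  0.2517]
[ 0.1206 -0.0116  0.3697]
yaw of y 70.2 14.1 [0.3907 0.2805 0.2459] 0.08549280773409453 0.0
```

```bash
python3 -m creep '[[1,0.06,-0.004,0.05,0],[1,0.116,-0.007,0.1,0],[1,0.116,-0.007,0.2,0],[1,0.116,-0.007,0.28,0],[1,0.116,-0.007,0.36,0],[1,0.116,-0.007,0.362,0],[0,0.116,-0.007,0.362,0],[0,0.116,-0.007,0.362,0],[0,0.116,-0.007,0.362,0],[0,0.116,-0.007,0.362,0]]' 60; python3 go.py .488 .235 .23
```

```text
clock: 15.1
position: [0.335, 0.2975, 0.0671]
ee_rot: [0.002, 0.172, 0.985, 0.002]
contact_force: [-0.3, -0.9, 5.9]
width: 0.0475
gripper_force: 61.9
[-0.3312 -0.013  -0.3247]
yaw of y 70.25 15.1 [0.335  0.2975 0.0671] 0.04748320527418614 61.86113209929317
```

```bash
python3 -m creep '[[0,0,0,-0.1,0],[0,0,0,-0.2,0],[0,-0.331,-0.013,-0.25,0],[0,-0.331,-0.013,-0.25,0],[0,-0.331,-0.013,-0.25,0],[0,-0.331,-0.013,-0.25,0],[0,-0.331,-0.013,-0.25,0],[0,-0.331,-0.013,-0.2,0],[0,-0.331,-0.013,-0.15,0],[0,-0.331,-0.013,-0.15,0]]'; python3 go.py .4884 .2351 .072
```

```text
clock: 16.1
position: [0.4824, 0.2341, 0.1372]
ee_rot: [-0.004, 0.171, 0.985, -0.002]
contact_force: [-0.4, -0.5, -0.1]
width: 0.0479
gripper_force: 62.6
[-0.0116  0.0066  0.1303]
yaw of y 70.29 16.1 [0.4824 0.2341 0.1372] 0.04787515638981515 62.62073673773557
```

```bash
python3 -m creep '[[0,-0.004,0.002,0.01,0],[0,-0.004,0.002,0.01,0],[0,-0.004,0.002,0.01,0]]'; python3 go.py .4884 .2351 .072
```

```text
clock: 16.4
position: [0.4895, 0.2353, 0.1362]
ee_rot: [0.001, 0.171, 0.985, 0.001]
contact_force: [-0.3, 0.2, -0.9]
width: 0.048
gripper_force: 62.6
[ 0.0021 -0.0013  0.1283]
yaw of y 70.27 16.4 [0.4895 0.2353 0.1362] 0.048026258661098734 62.62953509576619
```

```bash
python3 -m creep '[[0,0.002,-0.001,0.05,0],[0,0.002,-0.001,0.09,0],[0,0.002,-0.001,0.11,0],[0,0.002,-0.001,0.12,0],[0,0.002,-0.001,0.128,0],[0,0.002,-0.001,0.13,0],[0,0.002,-0.001,0.13,0]]'; python3 go.py .4884 .2351 .072
```

```text
clock: 17.1
position: [0.4887, 0.2348, 0.0722]
ee_rot: [0.001, 0.171, 0.985, 0.0]
contact_force: [-2.3, -1.6, 8.6]
width: 0.048
gripper_force: 63.5
[0.0007 0.0004 0.0004]
yaw of y 70.25 17.1 [0.4887 0.2348 0.0722] 0.047958823275171814 63.53418545331806
```

```bash
python3 -m creep '[[1,0,0,0,0],[1,0,0,0,0],[1,0,0,0,0],[1,0,0,0,0],[1,0,0,-0.1,0],[1,0,0,-0.2,0],[1,0,0,-0.3,0],[1,0,0,-0.4,0]]'; python3 go.py .358 -.3 .27
```

```text
clock: 17.9
position: [0.4877, 0.2346, 0.272]
ee_rot: [0.0, 0.172, 0.985, 0.0]
contact_force: [0.7, 0.6, -0.2]
width: 0.0856
gripper_force: 0.0
[-0.1172 -1.0939  0.0039]
yaw of y 70.24 17.9 [0.4877 0.2346 0.272 ] 0.08555544355147124 0.0
```

```bash
python3 -m creep '[[1,-0.1,-0.95,0,0.194],[1,-0.1,-0.95,0,0.194],[1,-0.1,-0.95,0,0.194],[1,-0.1,-0.95,0,0.194],[1,-0.1,-0.95,0,0.194],[1,-0.1,-0.95,0,0.194],[1,-0.1,-0.95,0,0.194],[1,-0.1,-0.95,0,0.194],[1,-0.1,-0.95,0,0.194],[1,-0.1,-0.95,0,0.194]]'; python3 go.py .358 -.3 .27
```

```text
clock: 18.9
position: [0.3734, -0.2327, 0.27]
ee_rot: [0.001, 0.706, 0.708, -0.001]
contact_force: [0.6, 0.8, 0.2]
width: 0.0857
gripper_force: 0.0
[-0.1346 -0.0313  0.0003]
yaw of y 0.21 18.9 [ 0.3734 -0.2327  0.27  ] 0.08565181312721584 0.0
```

```bash
python3 -m creep '[[1,-0.135,-0.031,0,0],[1,-0.135,-0.031,0,0],[1,-0.135,-0.031,0,0],[1,-0.135,-0.031,0,0]]'; python3 b.py w8 adapter_triple_1; python3 go.py .358 -.3 .27
```

```text
clock: 19.3
position: [0.3593, -0.2965, 0.2696]
ee_rot: [-0.001, 0.705, 0.709, 0.001]
contact_force: [0.8, 0.5, -0.5]
width: 0.0855
gripper_force: 0.0
adapter_triple_1 [300.7 248.2] 0.85 [ 0.3831 -0.3972]
adapter_triple_1 [314.8  71.6] 0.75 [ 0.3928 -0.2036]
adapter_triple_1 [285.1 164. ] 0.61 [ 0.364  -0.2977]
19.4 [ 0.35961474 -0.29562254  0.2699239 ] [-3.69636482e-04  7.04258619e-01  7.09943310e-01  3.97794238e-04]
[-0.0087 -0.0033 -0.0002]
yaw of y 0.46 19.4 [ 0.3596 -0.2956  0.2699] 0.08525310240841319 0.0
```

View pics/w8.png

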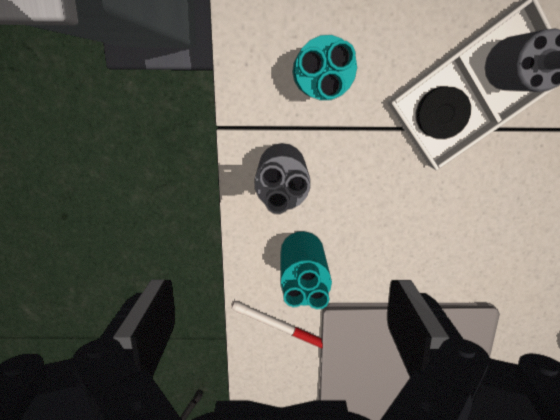

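The grey triple_2 has its sleeves centred at (282,186), between the turquoise ones.

```bash
python3 - <<'E'
from h import *
im=np.load("pics/w8.npz"); print(onz(im,(282,186.5),.096))
E
python3 go.py .36 -.299 .065
```

```text
[ 0.36032012 -0.29668526]
[-0.0072  0.0007  0.4098]
yaw of y 0.46 19.4 [ 0.3596 -0.2956  0.2699] 0.08525310240841319 0.0
```

```bash
python3 -m creep '[[1,-0.004,0.003,0.1,0],[1,-0.004,0.003,0.2,0],[1,-0.004,0.003,0.3,0],[1,-0.004,0.003,0.38,0],[1,-0.004,0.003,0.412,0],[1,-0.004,0.003,0.412,0],[0,-0.004,0.003,0.412,0],[0,-0.004,0.003,0.412,0],[0,-0.004,0.003,0.412,0],[0,-0.004,0.003,0.412,0]]' 60; python3 go.py .5458 .1295 .25
```

```text
clock: 20.4
position: [0.3619, -0.2996, 0.066]
ee_rot: [0.002, 0.705, 0.71, -0.0]
contact_force: [-1.7, 0.2, 4.5]
width: 0.048
gripper_force: 61.0
[ 0.8546  0.375  -0.3693]
yaw of y 0.42 20.4 [ 0.3619 -0.2996  0.066 ] 0.048041981819873195 61.030870472313836
```

```bash
python3 -m creep '[[0,0,0,-0.1,0],[0,0,0,-0.2,0],[0,0,0,-0.3,0],[0,0.2,0.088,-0.36,0],[0,0.5,0.22,-0.36,0],[0,0.5,0.22,-0.36,0],[0,0.5,0.22,-0.36,0],[0,0.5,0.22,-0.36,0],[0,0.5,0.22,-0.36,0],[0,0.5,0.22,-0.36,0]]'; python3 go.py .5458 .1295 .25
```

```text
clock: 21.4
position: [0.4704, -0.045, 0.2453]
ee_rot: [0.001, 0.703, 0.711, 0.002]
contact_force: [0.3, -1.0, -1.6]
width: 0.048
gripper_force: 63.1
[ 0.3472  0.155  -0.0085]
yaw of y 0.68 21.4 [ 0.4704 -0.045   0.2453] 0.04803862323053904 63.11694172793068
```

```bash
python3 -m creep '[[0,0.347,0.155,0,0],[0,0.347,0.155,0,0],[0,0.347,0.155,0,0],[0,0.347,0.155,0,0],[0,0.347,0.155,0.1,0],[0,0.347,0.155,0.2,0],[0,0.347,0.155,0.2,0],[0,0.347,0.155,0.2,0],[0,0.347,0.155,0.2,0]]'; python3 b.py w9 adapter_single; python3 go.py .5458 .1295 .071
```

```text
clock: 22.3
position: [0.5478, 0.1255, 0.1471]
ee_rot: [0.002, 0.705, 0.709, 0.002]
contact_force: [0.4, 0.0, -1.6]
width: 0.0481
gripper_force: 63.2
22.4 [0.54767592 0.12563025 0.1471882 ] [0.00194524 0.70489665 0.70930328 0.00240525]
[ 0.0077 -0.0046  0.1524]
yaw of y 0.36 22.4 [0.5477 0.1256 0.1472] 0.04853671618667646 63.22315298602916
```

View pics/w9.png

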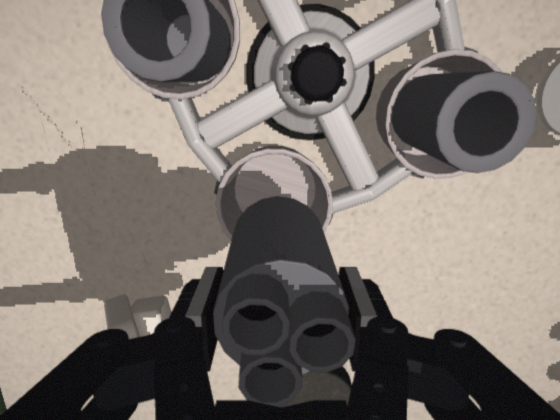

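Triple_2 hangs over the -y bucket, about 4 mm off the computed centre, and both singles are seated. I'll correct the offset and lower it.

```bash
python3 -m creep '[[0,0.007,-0.004,0.03,0],[0,0.007,-0.004,0.06,0],[0,0.007,-0.004,0.1,0],[0,0.007,-0.004,0.125,0],[0,0.007,-0.004,0.14,0],[0,0.007,-0.004,0.15,0],[0,0.007,-0.004,0.154,0],[0,0.007,-0.004,0.154,0]]'; python3 go.py .5458 .1295 .071
```

```text
clock: 23.2
position: [0.5439, 0.1295, 0.0709]
ee_rot: [0.001, 0.705, 0.71, 0.001]
contact_force: [-6.8, -0.9, 18.8]
width: 0.0484
gripper_force: 65.1
[-0.0001  0.0038 -0.0002]
yaw of y 0.41 23.2 [0.5439 0.1295 0.0709] 0.048377467526367575 65.13816349441186
```

```bash
python3 -m creep '[[1,0,0,-0.002,0],[1,0,0,-0.002,0],[1,0,0,-0.002,0],[1,0,0,-0.1,0],[1,0,0,-0.2,0],[1,0,0,-0.3,0],[1,0,0,-0.4,0],[1,0,0,-0.5,0],[1,0,0,-0.6,0],[1,0,0,-0.6,0]]'
python3 - <<'E'
from h import *
for n in("scene","wrist"):
    im=eyes.get_image(n); cv2.imwrite(f"pics/f_{n}.png",cv2.resize(im["frame"][90:330,160:430,::-1],None,fx=2.4,fy=2.4) if n=="scene" else im["frame"][:,:,::-1]); np.savez("pics/f_"+n,**im)
for l in("adapter_single","adapter_triple_1"):
    for d in eyes.place_of("wrist",l): print(l,d["centre"],onz(im,d["centre"],.005))
E
```

```text
clock: 24.2
position: [0.5464, 0.1298, 0.3749]
ee_rot: [0.005, 0.705, 0.71, 0.006]
contact_force: [-0.0, 1.0, -0.3]
width: 0.0855
gripper_force: 0.0
adapter_single [233.0, 63.5] [0.48872146 0.23347875]
adapter_triple_1 [184.1, 350.3] [ 0.39648098 -0.19478509]
adapter_triple_1 [318.8, 12.3] [0.5925109  0.29111127]
adapter_triple_1 [276.6, 148.4] [0.5429226  0.12875854]
```

View pics/f_wrist.png

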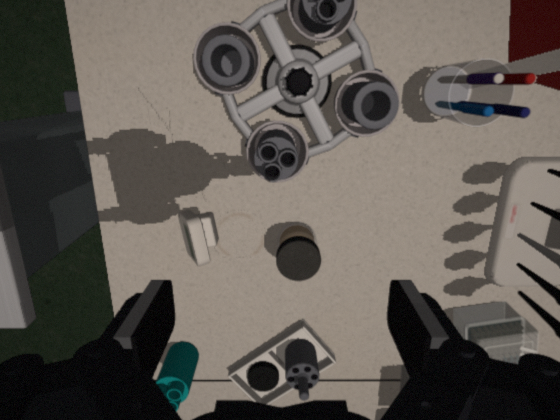

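View pics/f_scene.png

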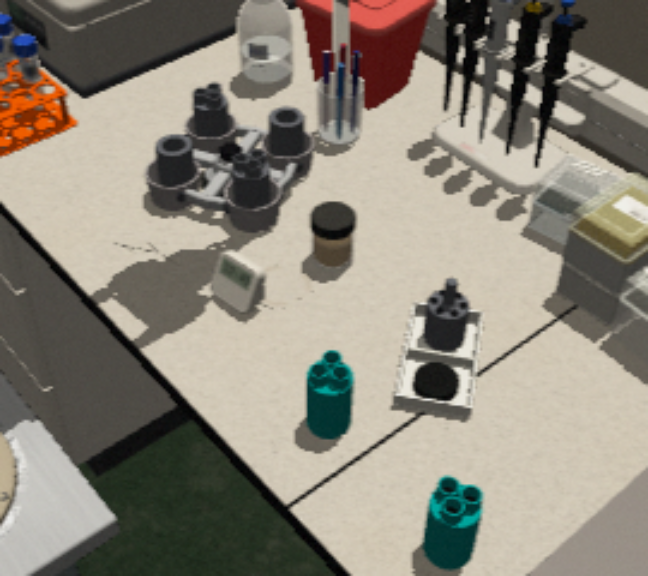

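All four adapters stand in their buckets, like facing like. The stem adapter is in the tray bay, and the timer and jar haven't moved.

```bash
python3 -c "
from rig import manip
print(manip.sign_off())"
```

```text
the job is handed in; nothing more can be done
None
```

I handed the job in at about 24 s on the clock: the last pictures show the stem adapter in the tray's empty bay and the rotor filled with like facing like, but no verdict came back.

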